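# Test the mushroom stop, then switch to run

### The job

Test the machine's stop: push the mushroom stop button fully in so that it latches down, then push its thumb bar round clockwise (seen from above) with a fingertip until the latch lets go and the button springs back out. After that, switch the drive to run by pressing the raised far end of the rocker switch fully down. Only touch and push, never pinch the thumb bar, and leave the loose things where they are.

Things in the scene. Friction and masses are not known exactly. Their poses are not given: they have to be found in the camera images.
- stop_box: Fixed grey switch housing, 88 x 88 mm, 56 mm high, origin at the centre of its underside; z up, x ahead (away from the robot at yaw 0), y left; a cable gland sticks out 11 mm from its far face. On it a black mushroom button: disc 64 mm across, top 88 mm above the bench when out, and a thumb bar across the disc.
- stop_top (a point): Centre of the top of the thumb bar, on the button's axis: the place to press down; 110 mm above the bench when out, 102 mm when latched. The bar lies along the housing's x when not twisted: 60 mm long, 14 mm wide, flanks up to 107 mm above the bench, with a 6 mm wide rib along its middle up to 110 mm; all sinks with the button.
- stop_push (a point): Point on the right (-y) flank of the thumb bar, 20 mm from the axis toward its near (-x) end, 14 mm above the disc, 5 mm below the top of the flank; moves with the button. Pushing here to +y (housing frame), round the axis, twists it clockwise. Its x axis runs along the bar to its far end.
- stop_flank_left: Left (+y) flank of the thumb bar, 60 x 4 x 21 mm; origin at its centre.
- stop_flank_right: Right (-y) flank of the thumb bar, 60 x 4 x 21 mm; origin at its centre. Touching both flanks at once counts as pinching.
- stop_press (a joint): How far the mushroom is pushed in, m: 0 out, about 0.0077 latched, 0.010 end of travel. It must pass about 0.0085 to latch. Sprung outward: about 4 N at first, up to about 11 N to push fully in. When latched it stays in until twisted.
- stop_twist (a joint): Twist of the mushroom, rad, clockwise seen from above: 0 at rest, end stop at 1.1. The latch lets go at about 0.5 to 0.7; the button then jumps out, and when let go the twist springs back to 0 by a weak spring. Needs about 0.03 N m (about 1.5 N at 20 mm).
- run_box: Fixed grey switch housing of the run switch, 88 x 88 mm, 56 mm high, same axes as stop_box; origin at the centre of its underside. On it sits a black V-shaped rocker 34 mm wide, with two wings of 36 mm length; the pivot runs along y, 78 mm above the bench.
- run_pivot (a point): Centre of the rocker's pivot line, 78 mm above the bench; its axes turn with the rocker.
- run_far_end (a point): On the upper face of the rocker's far (+x) wing, 30 mm from the pivot: the place to press. At joint 0 it stands 95 mm above the bench and 25 mm beyond the pivot; pressed fully down it is 81 mm above the bench and 30 mm beyond the pivot, the wing then being level.
- run_rocker (a joint): Rocker angle, rad: 0 to 0.06 at the start (near wing down), 0.5 fully at run (far wing down, end stop). Stays where it is left; friction only, about 3 N at the far end.
- bearing: Bystander, to be left alone: steel ball bearing ring, 37 mm across, 12 mm high; origin at the centre of its underside.
- gauge_block: Bystander, to be left alone: steel setting block 18 x 45 x 22 mm; origin at the centre of its underside.
- flux_tin: Bystander, to be left alone: round tin with lid, 58 mm across, 27 mm high; origin at the centre of its underside.
- screwdriver_yellow: Bystander, to be left alone: screwdriver with yellow handle, lying, 163 mm long, 25 mm high; origin at the centre of its underside.
- spigot_2: Bystander, to be left alone: turned steel spigot, 46 mm across, 40 mm high; origin at the centre of its underside.
- oil_bottle: Bystander, to be left alone: dropper bottle, 32 mm across, 124 mm tall; origin at the centre of its underside.
- solder_spool: Bystander, to be left alone: spool of wire, 61 mm across, 50 mm high; origin at the centre of its underside.
- pliers: Bystander, to be left alone: side cutters lying, 60 x 139 x 14 mm; origin at the centre of its underside.

How it is judged:
By the outcome, as a careful person would: the job done as asked, in the order asked, and still so for the second after the job is handed in, with the robot touching nothing.
It also fails if it takes over 59 s, if anything falls off the work surface, if the arm or the gripper's body presses on something with over 40 N, if the wrist force passes 120 N, or if a joint passes its speed limit or range.

### The arm

A 7-joint arm with a two-finger parallel gripper is mounted at the origin on a cart in front of the work surface, level with it; the furniture and walls round the work are solid. World frame = base frame: x ahead of the robot, y to its left, z up, the work surface at z = 0. Lengths are in m, angles in rad, forces in N, time in s.
With the tool pointing down it reaches from about 0.35 to 0.9 m from the base axis. Payload 8.1 kg.
Tool frame: the origin (TCP) lies at the very end of the fingers, on their centre line; the grasp point (between the pads) lies 19 mm behind it; z points along the fingers, y is the direction in which the jaws open and shut (so a half turn about z gives the same grasp; the last joint's range is limited). The gripper opens to 92 mm and grips with 3 to 60 N. Pads are 19 mm wide; open, the fingers measure 130 mm over their backs; the gripper's body (75 mm by 190 mm) begins 47 mm behind the grasp point.
Start: joints at [1.024, 0.434, 0.025, 1.573, -0.012, 1.134, -0.075], TCP at [0.268, -0.564, 0.227] pointing down, gripper open.
Joint ranges: [-2.62, 2.62], [-0.44, 2.09], [-1.27, 1.32], [0.08, 2.57], [-1.32, 4.46], [0.12, 2], [-2.74, 2.74]. Speed limits (rad/s): [2.22, 2.22, 3.01, 3.01, 3.14, 3.14, 3.14].

### API

Orientations are given as a rotation vector (axis times angle).
In Python, from cell import observe, get_image, sign_off gives the robot as it stands.
- The arm moves only by the tool arm_command, never from a script. Its argument "deltas" is a list of rows, each an object with "xyz": the shift along the tool's x, y, z in cm, a list of three; "turn": the turn about the tool's z in degrees; "jaw": the closure in counts, from 0 (fully open) to 255 (shut). A call has 1 to 5 rows; each row is the pose to reach, as a shift and turn from the pose measured when the call began, along the tool's axes at that moment; what a row does not reach only later rows make up. A row lasts 1/12 s, in which the tool goes at most 41.7 mm and 7.16 degrees, less where a joint would pass 70% of its speed; a pose out of reach is approached as far as the arm can. A call with a gripper value outside its range is refused whole. The fingers move at their own pace and stop on an object; "force" is the grip in N (left out, the last holds). Time passes only in rows, so rows that repeat a pose let the fingers close. It gives the time, the measured TCP pose, the force and the opening at its end, in the units of the state.
- observe(): the state, without advancing time (a new reading comes with each control period).
- get_image(name): name is "scene" or "side" or "wrist"; returns a dict with "frame" (384x512x3 uint8, red, green, blue), "depth" (384x512 float32, m along the optical axis (not along the pixel's ray), 0 where there is no reading), "camera_matrix" (3x3 intrinsics, pixels), "cam_to_world" (4x4, takes a point from camera to world coordinates). Camera axes: x right, y up, looking along -z (the intrinsics and any distortion apply to the point x, -y, -z); pixel columns grow to the right and rows downward; lengths in m; the calibration is good to about 2 mm. A picture is of the moment at which its call begins.
- sign_off(): hands the job in, once; it reports no verdict.
The state is a dict: "clock": time; "joints": joint angles; "dq": joint speeds; "joint_efforts": joint torques, N m; "position": TCP position; "ee_rot": TCP orientation; "force": force on the tool from outside, world axes, zero at the start; "ft_torque": the same for the moment, N m; "width": opening from 0.0 (shut) to 1.0 (fully open).
Only numpy, scipy, OpenCV 4.12 (cv2) and the standard library are available. Lean on these libraries where they do the work, as an engineer would, in place of code of your own. Each camera call takes 0.05 s, during which the arm holds its last target.

## Working session

There is one attempt and no reset: what is moved stays moved. The work goes in short steps, Python scripts to look and compute and a tool call to move; the robot and the scene stay as the last step left them, time stands still between calls to the robot, and variables do not carry over. Pictures are saved under pics/ and viewed, and the job is handed in when it is done.

Besides the shell and the picture viewer there is one more tool, called as name(argument=value, ...), one argument or row to a line, values as JSON. arm_command: Moves the arm, as the interface text tells. Its arguments: {"type":"object","properties":{"deltas":{"type":"array","items":{"type":"object","properties":{"xyz":{"type":"array","items":{"type":"number"}},"turn":{"type":"number"},"jaw":{"type":"number"}}}},"force":{"type":"number"}},"required":["deltas"]}

```bash
ls; mkdir -p pics
cat > h.py <<'E'
import numpy as np,cv2
from cell import observe,get_image
def shot(n,tag):
    im=get_image(n); cv2.imwrite(f'pics/{tag}.png',im['frame'][:,:,::-1]); np.savez(f'{tag}.npz',**{k:im[k] for k in im}); return im
def pts(im):
    K=im['camera_matrix'];d=im['depth'];T=im['cam_to_world']
    v,u=np.indices(d.shape)
    P=np.stack([(u-K[0,2])/K[0,0]*d,-(v-K[1,2])/K[1,1]*d,-d],-1)
    return P@T[:3,:3].T+T[:3,3]
E
python3 - <<'E'
from h import *
for n in ['scene','side','wrist']:
    im=shot(n,n+'0'); print(n,im.keys(),im['camera_matrix'].tolist(),im['cam_to_world'].round(3).tolist())
print(observe())
E
```

```text
pics
scene dict_keys(['frame', 'depth', 'camera_matrix', 'cam_to_world']) [[395.1684019477254, 0.0, 252.8686384695871], [0.0, 395.1684019477254, 193.34895261247254], [0.0, 0.0, 1.0]] [[-0.691, 0.545, -0.474, 0.032], [-0.722, -0.513, 0.463, 0.385], [0.009, 0.663, 0.749, 0.936], [0.0, 0.0, 0.0, 1.0]]
side dict_keys(['frame', 'depth', 'camera_matrix', 'cam_to_world']) [[475.80884710925943, 0.0, 258.7517268966291], [0.0, 475.80884710925943, 185.36392200187103], [0.0, 0.0, 1.0]] [[0.976, 0.09, -0.197, 0.266], [-0.215, 0.505, -0.836, -1.412], [0.024, 0.858, 0.512, 0.884], [0.0, 0.0, 0.0, 1.0]]
wrist dict_keys(['frame', 'depth', 'camera_matrix', 'cam_to_world']) [[285.1917160046066, 0.0, 257.58249903695076], [0.0, 285.1917160046066, 191.80138414461325], [0.0, 0.0, 1.0]] [[0.43, 0.861, 0.27, 0.342], [-0.903, 0.411, 0.127, -0.529], [-0.002, -0.298, 0.955, 0.385], [0.0, 0.0, 0.0, 1.0]]
{'clock': 0.15, 'joints': array([ 1.02439614,  0.43503292,  0.02501575,  1.57389145, -0.01162954,
        1.13397839, -0.0750781 ]), 'dq': array([-0.00012262, -0.00318946,  0.00048274, -0.00265953, -0.00122653,
        0.00096105,  0.00214015]), 'joint_efforts': array([ 1.47376733e-03, -6.68265796e+01,  9.85768810e-01, -3.14696431e+01,
       -6.04075450e-02,  3.93454183e-02,  9.50955700e-05]), 'position': array([ 0.26813936, -0.56413434,  0.22614307]), 'ee_rot': array([-3.06351414e+00, -6.91019680e-01,  5.49973346e-04]), 'force': array([-0.20797874,  0.32498765,  0.02373353]), 'ft_torque': array([ 0.01035777,  0.02731553, -0.01517078]), 'width': 0.9992802879660432}
```

View pics/scene0.png

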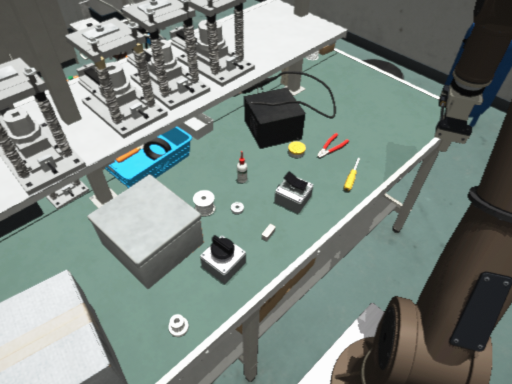

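View pics/side0.png

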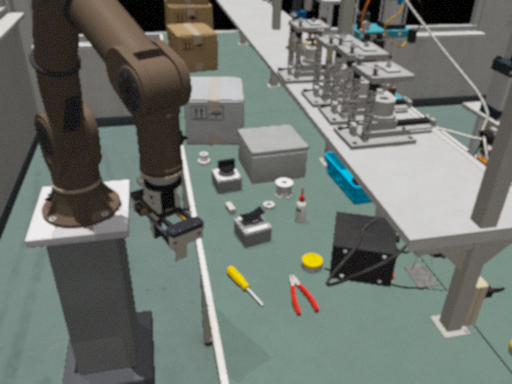

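View pics/wrist0.png

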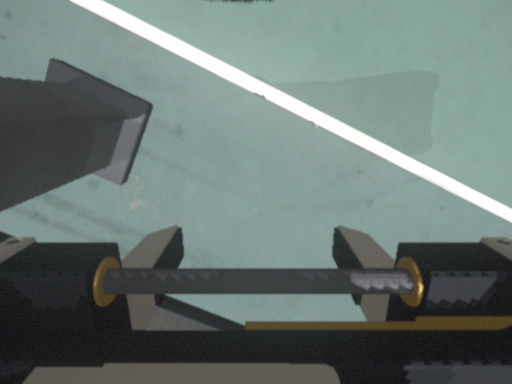

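The scene view shows the stop box at about (223,255) and the run box at about (293,190). The side view has them at (227,175) and (253,228). Next I measure their poses.

Run:
```python
from h import *
for tag,boxes in [('scene0',{'stop':(195,285,225,230)[:0] or (195,225,255,285),'run':(268,165,320,215)}),('side0',{'stop':(205,150,250,200),'run':(228,200,280,250)})]:
    z=np.load(tag+'.npz');P=pts(z);f=z['frame']
    for n,(a,b,c,d) in boxes.items():
        Q=P[b:d,a:c].reshape(-1,3)
        top=Q[(abs(Q[:,2]-.056)<.004)]
        r=cv2.minAreaRect(top[:,:2].astype(np.float32)*1000)
        hi=Q[Q[:,2]>.075]
        print(tag,n,len(top),r,'hi',len(hi),hi.mean(0).round(3),hi.max(0).round(3),hi.min(0).round(3))
        cv2.imwrite(f'pics/{tag}_{n}.png',cv2.resize(f[b-5:d+5,a-5:c+5,::-1],None,fx=8,fy=8,interpolation=cv2.INTER_CUBIC))
```

```text
scene0 stop 475 ((515.73046875, 48.170921325683594), (135.56610107421875, 85.77940368652344), 7.793641567230225) hi 499 [0.482 0.059 0.117] [0.584 0.385 0.936] [0.032 0.013 0.076]
scene0 run 288 ((520.2509155273438, -266.3941345214844), (84.07756042480469, 87.68282318115234), 11.368827819824219) hi 242 [ 0.496 -0.232  0.128] [0.555 0.385 0.936] [ 0.032 -0.292  0.075]
side0 stop 201 ((526.129150390625, 84.54255676269531), (235.75851440429688, 113.5433578491211), 46.670894622802734) hi 281 [ 0.495 -0.024  0.133] [0.577 0.169 0.884] [ 0.266 -1.412  0.075]
side0 run 274 ((516.8336791992188, -268.8520202636719), (87.8049087524414, 85.69274139404297), 10.859545707702637) hi 207 [ 0.506 -0.325  0.124] [ 0.552 -0.242  0.884] [ 0.266 -1.412  0.076]
```

```bash
cat >> h.py <<'E'
from scipy.spatial.transform import Rotation as R
def go(target,yaw=None):
    s=observe();M=R.from_rotvec(s['ee_rot']).as_matrix()
    d=M.T@(np.array(target)-s['position'])*100
    cy=np.degrees(np.arctan2(M[1,0],M[0,0]))
    print('t',round(s['clock'],2),'pos',s['position'].round(4),'yaw',cy.round(2),'z',M[:,2].round(3),'F',s['force'].round(1),'-> xyz',d.round(2),'turn',None if yaw is None else round(cy-yaw,2))
E
python3 - <<'E'
from h import *
z=np.load('scene0.npz');P=pts(z).reshape(-1,3)
z=np.load('side0.npz');P=np.vstack([P,pts(z).reshape(-1,3)])
for x in np.arange(.2,.95,.1):
    print(round(x,1),[round(float(Q[:,2].max()),2) if len(Q:=P[(abs(P[:,0]-x)<.05)&(abs(P[:,1]-y)<.05)&(P[:,2]<.8)]) else None for y in np.arange(-.6,.5,.1)])
go([.46,-.28,.226],11)
E
```

```text
0.2 [0.66, 0.71, 0.72, -0.77, -0.0, -0.0, -0.0, -0.0, -0.67, -0.76, -0.76]
0.3 [0.66, 0.68, 0.64, 0.01, 0.0, 0.01, 0.01, 0.01, 0.01, -0.01, -0.76]
0.4 [0.01, 0.03, 0.03, 0.01, 0.01, 0.01, 0.06, 0.06, 0.04, 0.04, 0.21]
0.5 [0.01, 0.02, 0.02, 0.1, 0.1, 0.03, 0.11, 0.11, 0.02, 0.02, 0.21]
0.6 [0.11, 0.03, 0.03, 0.1, 0.06, 0.02, 0.14, 0.14, 0.14, 0.1, 0.21]
0.7 [0.31, 0.32, 0.31, 0.31, 0.31, 0.31, 0.35, 0.31, 0.33, 0.36, 0.32]
0.8 [0.32, 0.32, 0.31, 0.54, 0.55, 0.55, 0.54, 0.54, 0.54, 0.54, 0.31]
0.9 [0.32, 0.32, 0.31, 0.53, 0.53, 0.54, 0.53, 0.61, 0.61, 0.53, 0.31]
t 0.15 pos [ 0.2681 -0.5641  0.2261] yaw 25.42 z [-0.001  0.001 -1.   ] F [-0.2  0.3  0. ] -> xyz [ 29.53 -17.43   0.03] turn 14.42
```

View pics/scene0_stop.png

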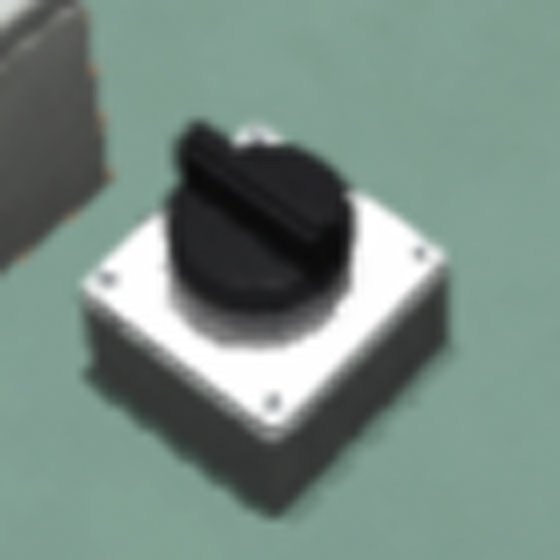

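View pics/scene0_run.png

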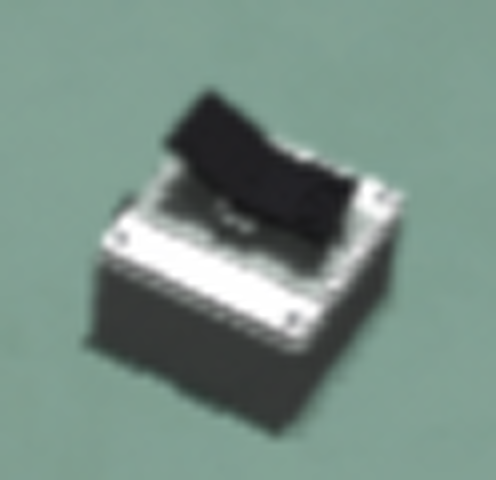

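Run:
```python
from h import *
P=np.vstack([pts(np.load(t)).reshape(-1,3) for t in('scene0.npz','side0.npz')])
for y in np.arange(-.5,.35,.05):
    q=P[(abs(P[:,1]-y)<.025)&(P[:,0]>.4)&(P[:,0]<.9)]
    a=q[(q[:,2]>.2)&(q[:,2]<.6)];b=q[(q[:,2]>.12)&(q[:,2]<.2)]
    print(round(y,2),np.sort(a[:,0])[:3].round(3),np.sort(b[:,0])[:3].round(3))
```

```text
-0.5 [0.735 0.735 0.736] [0.683 0.685 0.686]
-0.45 [0.735 0.736 0.736] [0.694 0.694 0.697]
-0.4 [0.735 0.735 0.736] [0.718 0.72  0.722]
-0.35 [0.735 0.735 0.735] [0.74  0.744 0.744]
-0.3 [0.735 0.736 0.736] []
-0.25 [0.735 0.735 0.736] []
-0.2 [0.735 0.735 0.735] [0.685 0.687 0.69 ]
-0.15 [0.735 0.736 0.736] []
-0.1 [0.735 0.735 0.735] []
-0.05 [0.734 0.735 0.735] []
-0.0 [0.735 0.735 0.735] []
0.05 [0.736 0.736 0.736] [0.573 0.573 0.574]
0.1 [0.734 0.734 0.735] [0.57  0.571 0.571]
0.15 [0.735 0.735 0.735] [0.565 0.566 0.566]
0.2 [0.734 0.734 0.735] [0.562 0.563 0.564]
0.25 [0.721 0.724 0.725] [0.562 0.564 0.565]
0.3 [0.721 0.724 0.726] []
```

arm_command(
  deltas=[
    {"xyz":[3.2,-1.9,0],"turn":3,"jaw":255},
    {"xyz":[6.4,-3.8,0],"turn":6,"jaw":255},
    {"xyz":[9.6,-5.7,0],"turn":9,"jaw":255},
    {"xyz":[12.8,-7.6,0],"turn":12,"jaw":255},
    {"xyz":[16,-9.5,0],"turn":14.4,"jaw":255},
  ],
  force=20,
)

```text
clock: 0.57
position: [0.3724, -0.408, 0.226]
ee_rot: [-3.126, -0.297, 0.001]
force: [-0.0, -1.1, 0.3]
width: 0.687
```

```bash
python3 -c "
from h import *
go([.46,-.28,.226],11)"
```

```text
t 0.57 pos [ 0.3724 -0.408   0.226 ] yaw 10.85 z [-0.001  0.001 -1.   ] F [-0.  -1.1  0.3] -> xyz [ 1.102e+01 -1.092e+01  1.000e-02] turn -0.15
```

arm_command(
  deltas=[
    {"xyz":[2.8,-2.7,0],"turn":0,"jaw":255},
    {"xyz":[5.5,-5.5,0],"turn":0,"jaw":255},
    {"xyz":[8.3,-8.2,0],"turn":0,"jaw":255},
    {"xyz":[11,-10.9,0],"turn":0,"jaw":255},
    {"xyz":[11,-10.9,0],"turn":0,"jaw":255},
  ],
)

```text
clock: 0.98
position: [0.4648, -0.2719, 0.2261]
ee_rot: [-3.121, -0.313, -0.003]
force: [-0.1, 0.4, -0.3]
width: 0.325
```

```bash
python3 -c "
from h import *
im=shot('wrist','w1');go([.46,-.28,.226],11)"
```

```text
t 1.03 pos [ 0.4625 -0.2756  0.226 ] yaw 11.31 z [-0.     0.003 -1.   ] F [-0.2 -0.6 -0.2] -> xyz [-0.33  0.38 -0.  ] turn 0.31
```

View pics/w1.png

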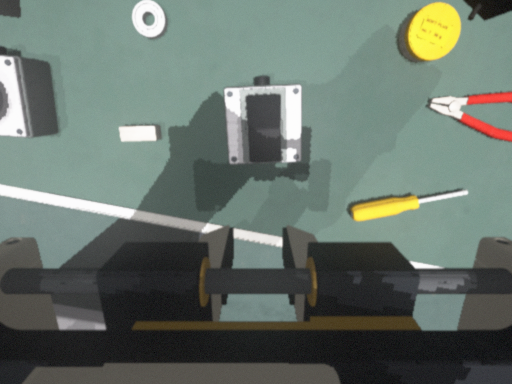

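The wrist view shows the run box at (263,125) with the gland at the top, so the far side is up. The stop box is at (15,95).

```bash
cat >> h.py <<'E'
def boxpose(im,u0,u1,v0,v1,z=.056):
    P=pts(im);f=im['frame'].astype(int)
    Q=P[v0:v1,u0:u1];m=(abs(Q[...,2]-z)<.006)
    # ray-plane
    K=im['camera_matrix'];T=im['cam_to_world']
    mm=m.astype(np.uint8)
    c=cv2.convexHull(np.argwhere(mm)[:,::-1].astype(np.int32))[:,0]+[u0,v0]
    ray=np.stack([(c[:,0]-K[0,2])/K[0,0],-(c[:,1]-K[1,2])/K[1,1],-np.ones(len(c))],-1)@T[:3,:3].T
    W=T[:3,3]+ray*((z-T[2,3])/ray[:,2:])
    r=cv2.minAreaRect((W[:,:2]*1000).astype(np.float32));print('box',r, 'n',m.sum())
    h=Q[Q[...,2]>z+.016]
    if len(h): print(' high',len(h),h.mean(0).round(4),'zmax',h[:,2].max().round(4))
    return r,P
E
python3 - <<'E'
from h import *
im=np.load('w1.npz');r,P=boxpose(im,215,312,75,172)
import math
c=np.array(r[0])/1000
for yaw in (11,):
    a=math.radians(yaw);ex=np.array([math.cos(a),math.sin(a)]);ey=np.array([-ex[1],ex[0]])
    Q=P[75:172,215:312].reshape(-1,3);H=Q[Q[:,2]>.068]
    lx=(H[:,:2]-c)@ex;ly=(H[:,:2]-c)@ey
    print(lx.min(),lx.max(),ly.min(),ly.max())
    for b in np.arange(-.04,.04,.005):
        s=(lx>b)&(lx<b+.005)
        if s.any():print(round(b,3),H[s,2].mean().round(4),ly[s].mean().round(4))
E
```

```text
box ((522.3851928710938, -265.4841613769531), (84.63633728027344, 84.79261779785156), 14.112092018127441) n 3379
 high 2326 [ 0.5225 -0.2655  0.091 ] zmax 0.3857
-0.035852136145064196 0.03226918798016827 -0.01995484346174277 0.01996622153613976
-0.04 0.0833 0.0007
-0.035 0.0837 -0.0011
-0.03 0.0838 -0.0017
-0.025 0.0834 -0.0013
-0.02 0.083 -0.0011
-0.015 0.0826 -0.0009
-0.01 0.0819 0.0005
-0.005 0.0814 -0.0006
-0.0 0.0824 -0.0002
0.005 0.0856 0.0001
0.01 0.0887 0.0005
0.015 0.0914 0.0012
0.02 0.1361 0.0012
0.025 0.0962 0.0013
0.03 0.0959 -0.0002
```

```bash
python3 -c "
from h import *
go([.448,.04,.226],8)"
```

```text
t 1.03 pos [ 0.4625 -0.2756  0.226 ] yaw 11.31 z [-0.     0.003 -1.   ] F [-0.2 -0.6 -0.2] -> xyz [  4.77 -31.24   0.1 ] turn 3.31
```

arm_command(
  deltas=[
    {"xyz":[0.6,-3.8,0],"turn":1,"jaw":255},
    {"xyz":[1.2,-7.6,0],"turn":2,"jaw":255},
    {"xyz":[1.7,-11.4,0],"turn":3,"jaw":255},
    {"xyz":[2.3,-15.2,0],"turn":3.3,"jaw":255},
    {"xyz":[2.9,-19,0],"turn":3.3,"jaw":255},
  ],
)

```text
clock: 1.45
position: [0.4529, -0.0833, 0.2266]
ee_rot: [-3.132, -0.215, 0.0]
force: [1.5, 0.5, 0.4]
width: 0.004
```

```bash
python3 -c "
from h import *
go([.448,.04,.226],8)"
```

```text
t 1.45 pos [ 0.4529 -0.0833  0.2266] yaw 7.87 z [-0.     0.003 -1.   ] F [1.5 0.5 0.4] -> xyz [  1.21 -12.28   0.09] turn -0.13
```

arm_command(
  deltas=[
    {"xyz":[0.3,-3.1,0],"turn":0,"jaw":255},
    {"xyz":[0.6,-6.2,0],"turn":0,"jaw":255},
    {"xyz":[0.9,-9.3,0],"turn":0,"jaw":255},
    {"xyz":[1.2,-12.3,0],"turn":0,"jaw":255},
    {"xyz":[1.2,-12.3,0],"turn":0,"jaw":255},
  ],
)

```text
clock: 1.87
position: [0.4475, 0.0452, 0.2271]
ee_rot: [-3.129, -0.225, -0.001]
force: [0.1, 0.1, -0.3]
width: 0.007
```

```bash
python3 -c "
from h import *
im=shot('wrist','w2');go([.448,.04,.226],8)"
```

```text
t 1.92 pos [0.4477 0.0422 0.2269] yaw 8.11 z [-0.     0.003 -1.   ] F [-0.3 -0.4 -0.7] -> xyz [0.   0.22 0.09] turn 0.11
```

View pics/w2.png

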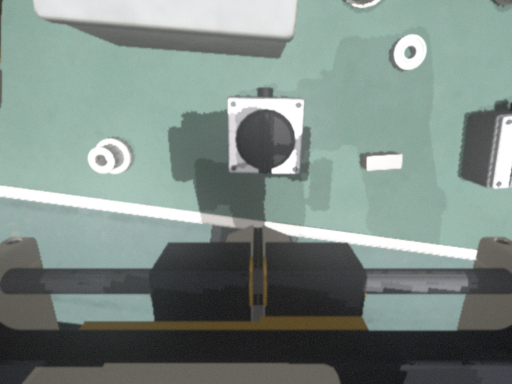

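Run:
```python
from h import *
import math
im=np.load('w2.npz');r,P=boxpose(im,215,315,88,185)
a=math.radians(r[2] if r[2]<45 else r[2]-90);print(math.degrees(a))
c=np.array(r[0])/1000;ex=np.array([math.cos(a),math.sin(a)]);ey=np.array([-ex[1],ex[0]])
Q=P[88:185,215:315].reshape(-1,3)
D=Q[(Q[:,2]>.082)&(Q[:,2]<.2)];(x,y),rad=cv2.minEnclosingCircle((D[:,:2]*1000).astype(np.float32));print('disc',x,y,rad)
B=Q[(Q[:,2]>.100)&(Q[:,2]<.2)];print('bar',len(B),B.mean(0),cv2.minAreaRect((B[:,:2]*1000).astype(np.float32)),B[:,2].max())
print('greybox z',P[5:25,60:280,2].mean())
# finger
M=R.from_rotvec(observe()['ee_rot']).as_matrix();p=observe()['position']
L=(P[200:384]-p)@M
for row in (215,225,235,245,260,280,300):
    q=L[row-200,245:275];print(row,[tuple((q[i]*1000).round().astype(int)) for i in (3,8,11,13,15,18,22,27)])
cv2.imwrite('pics/w2z.png',cv2.resize(im['frame'][85:330,180:350,::-1],None,fx=3,fy=2.4,interpolation=cv2.INTER_CUBIC)[:600])
```

```text
box ((493.1512145996094, 45.309574127197266), (84.7960205078125, 84.89678955078125), 7.654261589050293) n 2582
 high 2925 [0.4942 0.0456 0.0967] zmax 0.3866
7.654261589050293
disc 492.4140319824219 44.99171447753906 31.706607818603516
bar 859 [0.49399713 0.04526536 0.1092975 ] ((492.5578308105469, 44.64573669433594), (59.33070755004883, 13.41222095489502), 8.368990898132324) 0.11382275795428881
greybox z 0.13622057257789316
215 [(np.int64(-74), np.int64(-18), np.int64(225)), (np.int64(-74), np.int64(-10), np.int64(225)), (np.int64(-74), np.int64(-6), np.int64(226)), (np.int64(-75), np.int64(-3), np.int64(228)), (np.int64(-74), np.int64(0), np.int64(225)), (np.int64(-73), np.int64(4), np.int64(225)), (np.int64(-74), np.int64(10), np.int64(226)), (np.int64(-74), np.int64(17), np.int64(227))]
225 [(np.int64(-89), np.int64(-18), np.int64(225)), (np.int64(12), np.int64(-6), np.int64(-2)), (np.int64(-89), np.int64(-6), np.int64(225)), (np.int64(-89), np.int64(-3), np.int64(224)), (np.int64(-89), np.int64(0), np.int64(225)), (np.int64(12), np.int64(0), np.int64(-2)), (np.int64(-89), np.int6
[... 1183 characters left out ...]
64(-6), np.int64(-91)), (np.int64(30), np.int64(-5), np.int64(-84)), (np.int64(30), np.int64(-4), np.int64(-85)), (np.int64(29), np.int64(-3), np.int64(-84)), (np.int64(31), np.int64(-2), np.int64(-85)), (np.int64(31), np.int64(-2), np.int64(-86)), (np.int64(34), np.int64(-1), np.int64(-91)), (np.int64(34), np.int64(1), np.int64(-90))]
300 [(np.int64(28), np.int64(-6), np.int64(-91)), (np.int64(-6), np.int64(-5), np.int64(-48)), (np.int64(-7), np.int64(-4), np.int64(-47)), (np.int64(-6), np.int64(-3), np.int64(-48)), (np.int64(-6), np.int64(-2), np.int64(-48)), (np.int64(25), np.int64(-2), np.int64(-87)), (np.int64(27), np.int64(0), np.int64(-90)), (np.int64(27), np.int64(1), np.int64(-90))]
```

View pics/w2z.png

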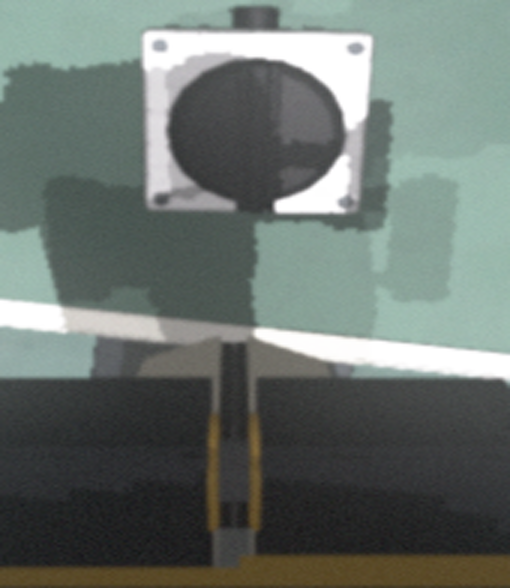

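```bash
python3 -c "
from h import *
go([.4928,.0451,.120],8)"
```

```text
t 1.92 pos [0.4477 0.0422 0.2269] yaw 8.11 z [-0.     0.003 -1.   ] F [-0.3 -0.4 -0.7] -> xyz [ 4.51  0.38 10.69] turn 0.11
```

arm_command(
  deltas=[
    {"xyz":[2.2,0.2,1],"turn":0,"jaw":255},
    {"xyz":[4.5,0.4,3.5],"turn":0,"jaw":255},
    {"xyz":[4.5,0.4,7],"turn":0,"jaw":255},
    {"xyz":[4.5,0.4,10.2],"turn":0,"jaw":255},
    {"xyz":[4.5,0.4,10.2],"turn":0,"jaw":255},
  ],
)

```text
clock: 2.33
position: [0.4893, 0.042, 0.1197]
ee_rot: [-3.132, -0.218, 0.015]
force: [-0.8, 0.2, 0.1]
width: 0.002
```

```bash
python3 -c "
from h import *
go([.4928,.0451,.099],8)"
```

```text
t 2.33 pos [0.4893 0.042  0.1197] yaw 7.98 z [-0.009  0.001 -1.   ] F [-0.8  0.2  0.1] -> xyz [ 0.41 -0.25  2.07] turn -0.02
```

arm_command(
  deltas=[
    {"xyz":[0.4,-0.2,0.3],"turn":0,"jaw":255},
    {"xyz":[0.4,-0.2,0.9],"turn":0,"jaw":255},
    {"xyz":[0.4,-0.2,1.4],"turn":0,"jaw":255},
    {"xyz":[0.4,-0.2,1.7],"turn":0,"jaw":255},
    {"xyz":[0.4,-0.2,2.0],"turn":0,"jaw":255},
  ],
)

```text
clock: 2.75
position: [0.4953, 0.0452, 0.102]
ee_rot: [-3.132, -0.218, 0.006]
force: [1.5, 0.9, 6.1]
width: 0.003
```

```bash
python3 -c "
from h import *
go([.4928,.0451,.099],8)"
```

```text
t 2.75 pos [0.4953 0.0452 0.102 ] yaw 7.98 z [-0.004  0.002 -1.   ] F [1.5 0.9 6.1] -> xyz [-0.25 -0.03  0.3 ] turn -0.02
```

arm_command(
  deltas=[
    {"xyz":[-0.2,0,0.2],"turn":0,"jaw":255},
    {"xyz":[-0.2,0,0.4],"turn":0,"jaw":255},
    {"xyz":[-0.2,0,0.4],"turn":0,"jaw":255},
  ],
)

```text
clock: 3.0
position: [0.4954, 0.0453, 0.1002]
ee_rot: [-3.131, -0.218, -0.002]
force: [-0.2, 1.1, 8.0]
width: 0.002
```

```bash
python3 -c "
from h import *
go([.4928,.0451,.13],8)"
```

```text
t 3.0 pos [0.4954 0.0453 0.1002] yaw 7.98 z [ 0.001  0.003 -1.   ] F [-0.2  1.1  8. ] -> xyz [-0.26 -0.03 -2.98] turn -0.02
```

arm_command(
  deltas=[
    {"xyz":[0,0,0.3],"turn":0,"jaw":255},
    {"xyz":[0,0,0.5],"turn":0,"jaw":255},
    {"xyz":[0,0,0.5],"turn":0,"jaw":255},
  ],
)

```text
clock: 3.25
position: [0.4966, 0.0455, 0.0994]
ee_rot: [-3.132, -0.218, -0.008]
force: [-13.2, -1.0, 41.5]
width: 0.007
```

```bash
python3 -c "
from h import *
go([.4928,.0451,.13],8)"
```

```text
t 3.25 pos [0.4966 0.0455 0.0994] yaw 7.96 z [ 0.005  0.003 -1.   ] F [-13.2  -1.   41.5] -> xyz [-0.36 -0.02 -3.06] turn -0.04
```

End stop reached (41 N), so it should have latched. I'll lift and look.

arm_command(
  deltas=[
    {"xyz":[0,0,-1],"turn":0,"jaw":255},
    {"xyz":[-0.3,0,-3.5],"turn":0,"jaw":255},
    {"xyz":[-2,0,-6.5],"turn":0,"jaw":255},
    {"xyz":[-5,0,-9],"turn":0,"jaw":255},
    {"xyz":[-5,0,-9],"turn":0,"jaw":255},
  ],
)

```text
clock: 3.67
position: [0.4453, 0.0381, 0.1944]
ee_rot: [-3.132, -0.218, -0.018]
force: [-0.5, -0.7, -0.8]
width: 0.005
```

```bash
cat >> h.py <<'E'
def stopz(tag,v0=80,v1=200,u0=210,u1=320):
    im=shot('wrist',tag);P=pts(im)
    Q=P.reshape(-1,3);d=np.hypot(Q[:,0]-.4928,Q[:,1]-.0451)
    Q=Q[(d<.031)&(Q[:,2]>.07)&(Q[:,2]<.125)]
    B=Q[Q[:,2]>np.percentile(Q[:,2],50)+.012]
    print('disc z',np.median(Q[Q[:,2]<.0935][:,2]).round(4),'top p98',np.percentile(Q[:,2],98).round(4),'bar',cv2.minAreaRect((B[:,:2]*1000).astype(np.float32)) if len(B)>5 else None)
E
python3 -c "
from h import *
stopz('w3')
go([.4928,.0451,.13],8)
im=np.load('w2.npz');P=pts(im).reshape(-1,3);d=np.hypot(P[:,0]-.4928,P[:,1]-.0451);Q=P[(d<.031)&(P[:,2]>.07)&(P[:,2]<.125)];print('before',np.median(Q[Q[:,2]<.0935][:,2]),np.percentile(Q[:,2],98))"
```

```text
disc z 0.0806 top p98 0.1042 bar ((492.52349853515625, 44.598388671875), (59.49013137817383, 12.995097160339355), 7.5290632247924805)
t 3.72 pos [0.4468 0.038  0.1927] yaw 7.94 z [ 0.011  0.002 -1.   ] F [ 0.7 -0.6 -0. ] -> xyz [ 4.58 -0.06  6.33] turn -0.06
before 0.08816253258874218 0.11185920167824658
```

View pics/w3.png

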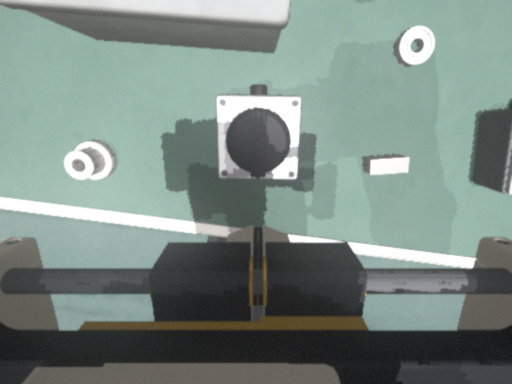

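Run:
```python
from h import *
im=np.load('w3.npz');P=pts(im);s=observe();M=R.from_rotvec(s['ee_rot']).as_matrix()
L=((P-s['position'])@M).reshape(-1,3)*1000
for a in range(-60,4,6):
    q=L[(L[:,2]>a)&(L[:,2]<a+6)&(abs(L[:,1])<60)&(abs(L[:,0])<45)]
    if len(q):print(a,len(q),q.min(0).round(),q.max(0).round())
ex=np.array([np.cos(np.radians(8)),np.sin(np.radians(8))]);ey=np.array([-ex[1],ex[0]])
t=np.array([.4928,.0451])-.022*ex-.036*ey;go([*t,.12],8);print(t)
```

```text
-54 123 [-13.  -3. -53.] [ -4.   2. -48.]
-48 63 [ -9.  -3. -48.] [  9.   2. -42.]
-42 84 [  8.  -4. -42.] [ 10.   3. -36.]
-36 83 [  7.  -4. -36.] [ 11.   3. -30.]
-30 117 [  7. -17. -30.] [ 11.  16. -24.]
-24 325 [  8. -18. -24.] [ 11.  17. -18.]
-18 257 [  8. -17. -18.] [ 11.  16. -12.]
-12 149 [  8. -12. -12.] [11. 11. -6.]
-6 44 [ 8. -8. -6.] [10.  5. -2.]
t 3.72 pos [0.4468 0.038  0.1927] yaw 7.94 z [ 0.011  0.002 -1.   ] F [ 0.7 -0.6 -0. ] -> xyz [2.37 3.54 7.3 ] turn -0.06
[0.47602433 0.00638854]
```

Run:
```python
from h import *
print(observe()['joints'].round(2))
```

```text
[ 0.02  0.2  -0.26  2.02  0.06  0.92 -1.71]
```

```bash
cat >> h.py <<'E'
def stopgo(lx,ly,z,th=0,off=90):
    a=np.radians(8-th);ex=np.array([np.cos(a),np.sin(a)]);ey=np.array([-ex[1],ex[0]])
    t=np.array([.4928,.0451])+lx*ex+ly*ey
    go([*t,z],8-th+off)
E
python3 -c "
from h import *
stopgo(-.020,-.030,.150)"
```

```text
t 3.72 pos [0.4468 0.038  0.1927] yaw 7.94 z [ 0.011  0.002 -1.   ] F [ 0.7 -0.6 -0. ] -> xyz [2.61 2.94 4.3 ] turn -90.06
```

arm_command(
  deltas=[
    {"xyz":[0,0.6,0],"turn":-7,"jaw":255},
    {"xyz":[0,1.2,0],"turn":-14,"jaw":255},
    {"xyz":[0,1.8,0],"turn":-21,"jaw":255},
    {"xyz":[0,2.4,0],"turn":-28,"jaw":255},
    {"xyz":[0,2.9,0],"turn":-35,"jaw":255},
  ],
)

```text
clock: 4.13
position: [0.4517, 0.0088, 0.1929]
ee_rot: [2.918, 1.157, 0.02]
force: [-0.4, 0.4, -0.1]
width: 0.006
```

arm_command(
  deltas=[
    {"xyz":[0,0,0],"turn":-7,"jaw":255},
    {"xyz":[0,0,0],"turn":-14,"jaw":255},
    {"xyz":[0,0,0],"turn":-21,"jaw":255},
    {"xyz":[0,0,0],"turn":-28,"jaw":255},
    {"xyz":[0,0,0],"turn":-35,"jaw":255},
  ],
)

```text
clock: 4.55
position: [0.4525, 0.0086, 0.193]
ee_rot: [2.426, 1.986, 0.019]
force: [0.6, 0.1, 0.1]
width: 0.002
```

```bash
python3 -c "
from h import *
stopgo(-.020,-.030,.150)"
```

```text
t 4.55 pos [0.4525 0.0086 0.193 ] yaw 78.61 z [ 0.014  0.002 -1.   ] F [0.6 0.1 0.1] -> xyz [0.85 2.28 4.34] turn -19.39
```

arm_command(
  deltas=[
    {"xyz":[0.2,0.7,1],"turn":-7,"jaw":255},
    {"xyz":[0.5,1.4,2],"turn":-14,"jaw":255},
    {"xyz":[0.8,2.3,3.2],"turn":-19.4,"jaw":255},
    {"xyz":[0.8,2.3,4.3],"turn":-19.4,"jaw":255},
    {"xyz":[0.8,2.3,4.3],"turn":-19.4,"jaw":255},
  ],
)

```text
clock: 4.97
position: [0.4771, 0.0118, 0.1486]
ee_rot: [2.057, 2.366, 0.015]
force: [-1.4, -0.6, 0.2]
width: 0.003
```

```bash
python3 -c "
from h import *
stopgo(-.020,-.027,.110)"
```

```text
t 4.97 pos [0.4771 0.0118 0.1486] yaw 97.99 z [ 0.011  0.003 -1.   ] F [-1.4 -0.6  0.2] -> xyz [ 0.38 -0.03  3.86] turn -0.01
```

arm_command(
  deltas=[
    {"xyz":[0.1,0,1.5],"turn":0,"jaw":255},
    {"xyz":[0.2,0,3.0],"turn":0,"jaw":255},
    {"xyz":[0.2,0,4.5],"turn":0,"jaw":255},
    {"xyz":[0.2,0,5.6],"turn":0,"jaw":255},
    {"xyz":[0.2,0,5.6],"turn":0,"jaw":255},
  ],
)

```text
clock: 5.38
position: [0.4767, 0.0136, 0.0913]
ee_rot: [2.059, 2.366, 0.012]
force: [0.3, -0.4, -0.3]
width: 0.0
```

```bash
python3 -c "
from h import *
shot('wrist','w4');shot('side','s4')
stopgo(-.020,-.017,.092)"
```

```text
t 5.48 pos [0.4777 0.0139 0.093 ] yaw 97.97 z [ 0.011  0.003 -1.   ] F [-0.3  0.9 -0.1] -> xyz [ 1.18 -0.07  0.1 ] turn -0.03
```

View pics/w4.png

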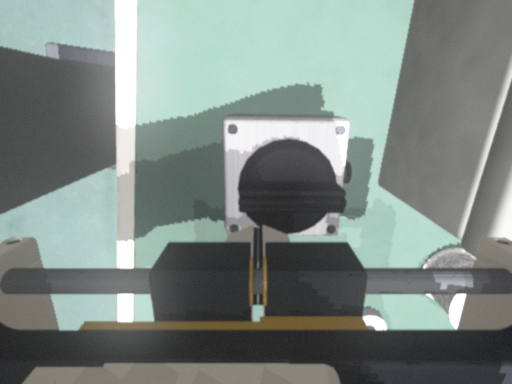

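```bash
python3 -c "
from h import *
for th in (0,6,12,18,24,30,36,42,48,54): stopgo(-.020,-.0165,.092,th)" | sed 's/.*->//'
```

```text
xyz [ 1.23 -0.07  0.1 ] turn -0.03
 xyz [ 1.44 -0.24  0.1 ] turn 5.97
 xyz [ 1.68 -0.37  0.1 ] turn 11.97
 xyz [ 1.92 -0.49  0.1 ] turn 17.97
 xyz [ 2.18 -0.57  0.1 ] turn 23.97
 xyz [ 2.45 -0.63  0.1 ] turn 29.97
 xyz [ 2.72 -0.66  0.1 ] turn 35.97
 xyz [ 2.99 -0.67  0.1 ] turn 41.97
 xyz [ 3.26 -0.64  0.1 ] turn 47.97
 xyz [ 3.52 -0.59  0.1 ] turn 53.97
```

arm_command(
  deltas=[
    {"xyz":[0.6,-0.1,0.1],"turn":0,"jaw":255},
    {"xyz":[1.2,-0.1,0.1],"turn":0,"jaw":255},
    {"xyz":[1.4,-0.2,0.1],"turn":6,"jaw":255},
    {"xyz":[1.7,-0.4,0.1],"turn":12,"jaw":255},
    {"xyz":[1.9,-0.5,0.1],"turn":18,"jaw":255},
  ],
)

```text
clock: 5.9
position: [0.4701, 0.0323, 0.0928]
ee_rot: [2.408, 2.008, 0.017]
force: [-0.7, -2.4, 1.6]
width: 0.005
```

```bash
python3 -c "
from h import *
for th in (18,24,30,36,42,48,54): stopgo(-.020,-.0165,.092,th)"
```

```text
t 5.9 pos [0.4701 0.0323 0.0928] yaw 79.67 z [ 0.012  0.002 -1.   ] F [-0.7 -2.4  1.6] -> xyz [0.   0.01 0.08] turn -0.33
t 5.9 pos [0.4701 0.0323 0.0928] yaw 79.67 z [ 0.012  0.002 -1.   ] F [-0.7 -2.4  1.6] -> xyz [ 0.22 -0.16  0.08] turn 5.67
t 5.9 pos [0.4701 0.0323 0.0928] yaw 79.67 z [ 0.012  0.002 -1.   ] F [-0.7 -2.4  1.6] -> xyz [ 0.45 -0.29  0.08] turn 11.67
t 5.9 pos [0.4701 0.0323 0.0928] yaw 79.67 z [ 0.012  0.002 -1.   ] F [-0.7 -2.4  1.6] -> xyz [ 0.7  -0.41  0.08] turn 17.67
t 5.9 pos [0.4701 0.0323 0.0928] yaw 79.67 z [ 0.012  0.002 -1.   ] F [-0.7 -2.4  1.6] -> xyz [ 0.96 -0.5   0.08] turn 23.67
t 5.9 pos [0.4701 0.0323 0.0928] yaw 79.67 z [ 0.012  0.002 -1.   ] F [-0.7 -2.4  1.6] -> xyz [ 1.22 -0.56  0.08] turn 29.67
t 5.9 pos [0.4701 0.0323 0.0928] yaw 79.67 z [ 0.012  0.002 -1.   ] F [-0.7 -2.4  1.6] -> xyz [ 1.49 -0.59  0.08] turn 35.67
```

Contact is as expected (about 2.5 N), so I keep going round the arc.

arm_command(
  deltas=[
    {"xyz":[0.2,-0.2,0],"turn":6,"jaw":255},
    {"xyz":[0.5,-0.3,0],"turn":12,"jaw":255},
    {"xyz":[0.7,-0.4,0],"turn":18,"jaw":255},
    {"xyz":[1.0,-0.5,0],"turn":24,"jaw":255},
    {"xyz":[1.2,-0.6,0],"turn":30,"jaw":255},
  ],
)

```text
clock: 6.32
position: [0.4663, 0.0452, 0.0936]
ee_rot: [2.851, 1.31, 0.019]
force: [-1.3, -3.9, 2.9]
width: 0.006
```

```bash
python3 -c "
from h import *
stopz('w5')
stopgo(-.020,-.0165,.092,48)"
```

```text
disc z 0.0864 top p98 0.116 bar ((490.23101806640625, 43.839683532714844), (17.151721954345703, 59.24197006225586), 40.31475830078125)
t 6.37 pos [0.4662 0.0458 0.0936] yaw 48.95 z [ 0.013  0.002 -1.   ] F [-1.9 -2.5  3.3] -> xyz [0.01 0.08 0.16] turn -1.05
```

View pics/w5.png

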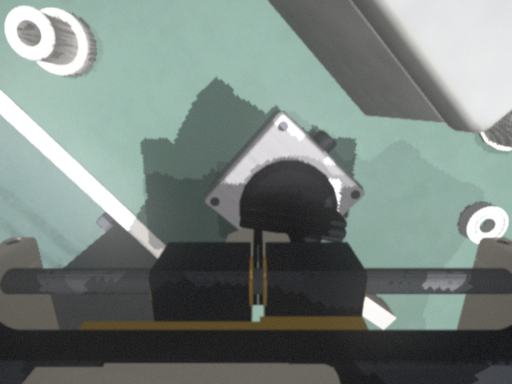

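arm_command(
  deltas=[
    {"xyz":[-0.4,0,-0.2],"turn":0,"jaw":255},
    {"xyz":[-0.6,0,-1.5],"turn":0,"jaw":255},
    {"xyz":[-1.5,0,-4.5],"turn":0,"jaw":255},
    {"xyz":[-4,0,-8],"turn":0,"jaw":255},
    {"xyz":[-5,0,-10],"turn":0,"jaw":255},
  ],
)

```text
clock: 6.78
position: [0.4313, 0.0071, 0.1957]
ee_rot: [2.853, 1.306, 0.022]
force: [0.7, -0.2, -0.2]
width: 0.007
```

```bash
python3 -c "
from h import *
stopz('w6')
go([.543,-.2606,.18],13.5)"
```

```text
disc z 0.0883 top p98 0.1118 bar ((492.1405334472656, 45.15060043334961), (59.847900390625, 13.747185707092285), 7.413105010986328)
t 6.83 pos [0.4322 0.006  0.1986] yaw 49.07 z [ 0.019  0.002 -1.   ] F [ 0.1 -1.7  2.9] -> xyz [-12.91  25.82   2.03] turn 35.57
```

View pics/w6.png

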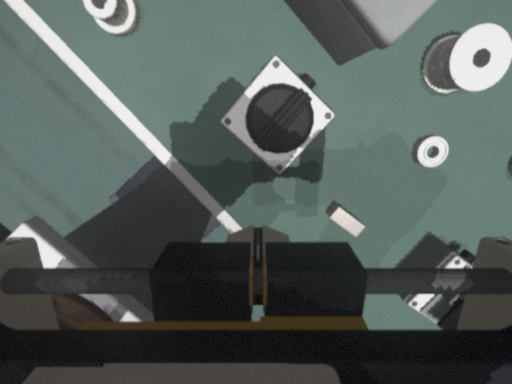

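arm_command(
  deltas=[
    {"xyz":[-1.7,3.3,0],"turn":7,"jaw":255},
    {"xyz":[-3.4,6.6,0],"turn":14,"jaw":255},
    {"xyz":[-5.1,9.9,0],"turn":21,"jaw":255},
    {"xyz":[-6.8,13.2,0],"turn":28,"jaw":255},
    {"xyz":[-8.5,16.5,0],"turn":35,"jaw":255},
  ],
)

```text
clock: 7.25
position: [0.5018, -0.1676, 0.2002]
ee_rot: [3.117, 0.382, 0.032]
force: [1.0, 0.6, 0.1]
width: 0.005
```

```bash
python3 -c "
from h import *
go([.5497,-.259,.15],13.5)"
```

```text
t 7.25 pos [ 0.5018 -0.1676  0.2002] yaw 13.96 z [ 0.02   0.002 -1.   ] F [1.  0.6 0.1] -> xyz [ 2.34 10.01  5.1 ] turn 0.46
```

arm_command(
  deltas=[
    {"xyz":[0.7,3,0],"turn":0.4,"jaw":255},
    {"xyz":[1.5,6.5,1],"turn":0.4,"jaw":255},
    {"xyz":[2.3,10,3],"turn":0.4,"jaw":255},
    {"xyz":[2.3,10,6],"turn":0.4,"jaw":255},
    {"xyz":[2.3,10,7.5],"turn":0.4,"jaw":255},
  ],
)

```text
clock: 7.67
position: [0.5492, -0.2608, 0.1231]
ee_rot: [3.119, 0.371, 0.029]
force: [-1.2, 0.4, -0.1]
width: 0.009
```

```bash
python3 -c "
from h import *
go([.5497,-.259,.081],13.5)"
```

```text
t 7.67 pos [ 0.5492 -0.2608  0.1231] yaw 13.58 z [ 0.018  0.002 -1.   ] F [-1.2  0.4 -0.1] -> xyz [ 0.02 -0.17  4.21] turn 0.08
```

arm_command(
  deltas=[
    {"xyz":[0,-0.2,1.5],"turn":0,"jaw":255},
    {"xyz":[0,-0.2,2.5],"turn":0,"jaw":255},
    {"xyz":[0,-0.2,3.2],"turn":0,"jaw":255},
    {"xyz":[0,-0.2,3.8],"turn":0,"jaw":255},
    {"xyz":[0,-0.2,4.2],"turn":0,"jaw":255},
  ],
)

```text
clock: 8.08
position: [0.5507, -0.2584, 0.0816]
ee_rot: [3.118, 0.374, 0.033]
force: [2.5, 2.7, 3.4]
width: 0.003
```

```bash
python3 -c "
from h import *
go([.5497,-.259,.081],13.5)"
```

```text
t 8.08 pos [ 0.5507 -0.2584  0.0816] yaw 13.67 z [ 0.021  0.002 -1.   ] F [2.5 2.7 3.4] -> xyz [-0.11  0.04  0.06] turn 0.17
```

Nearly down. I press on until the end stop reacts.

arm_command(
  deltas=[
    {"xyz":[0,0,0.3],"turn":0,"jaw":255},
    {"xyz":[0,0,0.5],"turn":0,"jaw":255},
    {"xyz":[0,0,0.5],"turn":0,"jaw":255},
  ],
)

```text
clock: 8.33
position: [0.551, -0.2586, 0.0804]
ee_rot: [3.117, 0.374, 0.035]
force: [-10.5, 6.8, 34.6]
width: 0.004
```

```bash
python3 -c "
from h import *
go([.5497,-.259,.081],13.5)"
```

```text
t 8.33 pos [ 0.551  -0.2586  0.0804] yaw 13.69 z [ 0.022  0.001 -1.   ] F [-10.5   6.8  34.6] -> xyz [-0.14  0.01 -0.06] turn 0.19
```

End stop reached (35 N). I lift, back off and check.

arm_command(
  deltas=[
    {"xyz":[0,0,-0.8],"turn":0,"jaw":255},
    {"xyz":[0,0,-3],"turn":0,"jaw":255},
    {"xyz":[-2.5,0,-6.5],"turn":0,"jaw":255},
    {"xyz":[-5.5,0,-10],"turn":0,"jaw":255},
    {"xyz":[-8,0,-12],"turn":0,"jaw":255},
  ],
)

```text
clock: 8.75
position: [0.4704, -0.2779, 0.2012]
ee_rot: [3.116, 0.376, 0.038]
force: [0.6, -1.0, 0.7]
width: 0.005
```

arm_command(
  deltas=[
    {"xyz":[-1,0,0],"turn":0,"jaw":255},
    {"xyz":[-1,0,0],"turn":0,"jaw":255},
    {"xyz":[-1,0,0],"turn":0,"jaw":255},
  ],
)

```text
clock: 9.0
position: [0.4604, -0.2805, 0.2013]
ee_rot: [3.115, 0.375, 0.039]
force: [0.1, -0.2, 0.5]
width: 0.007
```

Run:
```python
from h import *
im=shot('wrist','w7');shot('scene','scene7');P=pts(im).reshape(-1,3)
c=np.array([.5225,-.2655]);a=np.radians(13.5);ex=np.array([np.cos(a),np.sin(a)]);ey=np.array([-ex[1],ex[0]])
lx=(P[:,:2]-c)@ex;ly=(P[:,:2]-c)@ey
for b in np.arange(-.04,.04,.005):
    s=(lx>b)&(lx<b+.005)&(abs(ly)<.014)&(P[:,2]<.15)&(P[:,2]>.06)
    if s.any():print(round(b,3),P[s,2].mean().round(4))
go([.46,-.28,.226])
im=np.load('scene7.npz');P=pts(im).reshape(-1,3);d=np.hypot(P[:,0]-.4928,P[:,1]-.0451);Q=P[(d<.03)&(P[:,2]>.07)&(P[:,2]<.125)];print('stop disc',np.median(Q[Q[:,2]<.095][:,2]),np.percentile(Q[:,2],95))
```

```text
-0.04 0.0609
-0.035 0.0975
-0.03 0.0976
-0.025 0.095
-0.02 0.0919
-0.015 0.0891
-0.01 0.0864
-0.005 0.0836
-0.0 0.0822
0.005 0.0823
0.01 0.0824
0.015 0.0824
0.02 0.0826
0.025 0.0826
0.03 0.0822
0.035 0.0607
t 9.1 pos [ 0.4612 -0.2795  0.2002] yaw 13.84 z [ 0.023  0.001 -1.   ] F [0.  1.1 0.6] -> xyz [-0.07  0.04 -2.58] turn None
stop disc 0.08736773293208006 0.11063608655916726
```

View pics/w7.png

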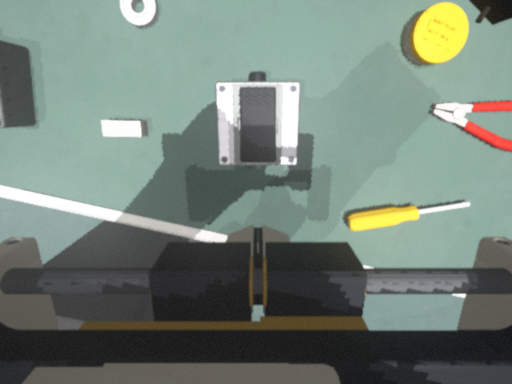

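View pics/scene7.png

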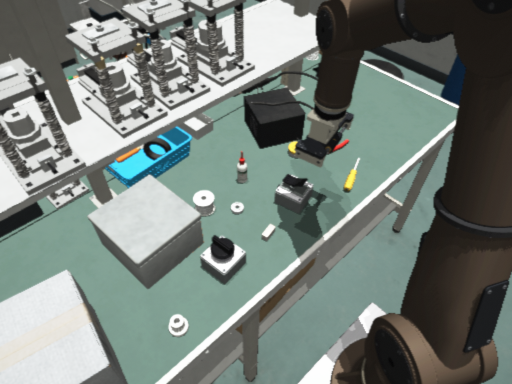

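The far wing of the rocker (258,125 in the wrist view) is now level, and the near wing is raised. In the scene view the stop button at (223,250) is out, and the loose things are where they were.

```bash
python3 -c "
from cell import sign_off;print(sign_off())"
```

```text
the job is handed in; nothing more can be done
None
```

The stop test is done in the order asked and handed in at about 9 s of the 59 s allowed.

- **Press:** I pushed the mushroom button down to its end stop, at about 41 N. After I lifted off, the disc stayed about 8 mm lower, at 80.6 mm, so it had latched.
- **Release:** I pushed the right flank of the thumb bar clockwise with the closed fingertips, to about 0.85 rad, and touched only that flank. The button sprang out: the disc read 88.3 mm and the bar was back at its rest angle.
- **Run switch:** I pressed the far end of the rocker down to its end stop, at about 35 N. The far wing then read level at about 82.5 mm, against a nominal 81 mm, which is within the camera error. The near wing is now raised.

In the last pictures the stop button was still out and the loose things looked unmoved by eye. The arm was clear of everything. No check failed or disagreed.

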